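# Flip the spare-nozzle tin to call for a refill

### The arm

A 6-joint arm with a two-finger parallel gripper is mounted at the origin on the work surface. World frame = base frame: x ahead of the robot, y to its left, z up, the work surface at z = 0. Lengths are in m, angles in degrees, forces in N, time in s.
With the tool pointing down it reaches from about 0.3 to 0.75 m from the base axis. Payload 8.5 kg.
Tool frame: the origin (TCP) lies on the centre line of the jaws, within the pads' length; the fingertips stand env.nose_length ahead of it and the grasp point (between the pads) is the TCP (env.nose_length is the distance from the TCP to the fingertips, in m); z points along the fingers, y is the line along which they close (so a half turn about z gives the same grasp; the last joint's range is limited). The gripper opens to 85 mm and grips with 20 to 120 N. Pads are 22 mm wide; open, the fingers measure 114 mm over their backs; the gripper's body (76 mm by 85 mm) begins 54 mm behind the grasp point. The pads swing forward as they close: fully open they stand 13 mm farther back than shut.
Start: joints at [-76.163, 21.807, 74.336, -0, 83.858, -12.336], TCP at [0.243, -0.494, 0.25] pointing down, gripper open.
Joint ranges: [-178.18, 178.18], [-50.72, 133.34], [12.68, 142.11], [-81.47, 261.47], [9.98, 163.14], [-165.26, 165.26]. Speed limits (degrees/s): [136.94, 136.94, 180, 180, 180, 180].

### API

Orientations are given as a 3x3 rotation matrix whose columns are the frame's x, y, z axes.
In Python, from rig import env, imaging gives the robot as it stands. The module is installed in compiled form; this text tells all that it offers.
- The arm moves only by the tool arm_command, never from a script. Its arguments are lists of equal length, an entry for each row: "turn": the turn, a rotation vector about the tool's x, y, z in units of 5 degrees (1.0 is 5 degrees), a list of three; "xyz": the shift along the tool's x, y, z in units of 50 mm (1.0 is 50 mm), a list of three; "claw": the finger opening in mm, from 0 to 85.4. A call has 1 to 12 rows; each row shifts and turns the commanded pose from where the row before left it, along the tool's axes as they then stand; what a row does not reach is not made up. A row lasts 1/10 s, in which the tool goes at most 50 mm and 8.59 degrees, less where a joint would pass 70% of its speed; a pose out of reach is approached as far as the arm can. A call is refused whole if a number of a shift passes 1 or a number of a turn 1, either way. A call with a gripper value outside its range is refused whole. The fingers move at their own pace and stop on an object; "squeeze" is the grip in N (left out, the last holds). Time passes only in rows, so rows that do not move let the fingers close. It gives the time, the measured TCP pose, the force, the opening and the grip force at its end, in the units of the state.
- env.observe(): the state, without advancing time (a new reading comes with each control period).
- imaging.get_image(name): name is "side" or "top" or "wrist"; returns (picture, depth): 400x640x3 uint8, blue, green, red; 400x640 float32, m along the optical axis (not along the pixel's ray), 0 where there is no reading.
- imaging.camera_info(name): a dict with "camera_matrix" (3x3 intrinsics, pixels), "rvec" (rotation vector, rad) and "tvec" (3), from world to camera coordinates, as OpenCV has them. Camera axes: x right, y down, z forward; pixel columns grow to the right and rows downward; lengths in m; the calibration is good to about 2 mm. The wrist camera is an equidistant fisheye: a pixel r from the principal point sees the ray r / f radians off the axis. A picture is of the moment at which its call begins: read the wrist's pose just before it. camera_info takes no time and is no camera call; for the wrist camera it gives the pose at the moment of the call.
- env.close_job(): hands the job in; it is judged then, once.
The state is a dict: "time_s": time; "q": joint angles; "qvel": joint speeds; "joint_efforts": joint torques, N m; "position": TCP position; "tool_rot": TCP orientation; "ft_force": force on the tool from outside, world axes, zero at the start; "wrist_torque": the same for the moment, N m; "grip_width": finger opening in m; "gripper_force": force on a finger pad.
Only numpy, scipy, OpenCV 4.12 (cv2) and the standard library are available. Lean on these libraries where they do the work, as an engineer would, in place of code of your own. Each camera call takes 0.05 s, during which the arm holds its last target. There are 200 camera calls.

### The job

The tin with the yellow lid is running low: turn it over in its own bay of the sloping rack so that it lies on its lid with its red underside showing, the workshop's sign for a refill. The lid is loose, so pinch lid and base together and keep it shut all the while; set the tin back squarely against the rails and the bottom lip, and leave the blue tin beside it where it is.

Things in the scene. Friction and masses are not known exactly. Their poses are not given: they have to be found in the camera images.
- tin_center (a point): Centre of the closed YELLOW-lidded tin: 110 mm wide (y), 90 mm along the slope (x), 40 mm thick (z), dark base, red underside, 0.35 kg with lid. z points from underside out through the lid; at the start x points down the slope, y runs level. It starts lid up in one of two rack bays. Turned half a turn about its x it fits the bay again with its centre at the same point. Grasp: through its 40 mm, tool pointing down the slope.
- lid_center (a point): Centre of that tin's loose yellow lid, 110 x 90 x 16 mm, flush with the tin's sides, lifts straight off along z (1.5 mm play, nothing latches it); shut, it lies 12 mm from the tin's centre along the tin's z. Axes as the tin's.
- blue_center (a point): Centre of the BLUE-lidded tin, a bystander in the other bay; same size and axes as the yellow one.
- rack: Fixed aluminium rack, 2 bays 150 mm apart, sloping 45 degrees down along its x (roughly to the left, +y). Origin: on the table, under the middle of the bays. A tin lies on 2 rails (12 mm wide, 45 mm either side of its middle) and a 40 mm lip at its lower edge. Between the rails, behind the upper 66 mm of the tin, is 40 mm of free depth for a finger. Seated tin's centre: 96 mm above the table.
Mind the look-alikes: they are no part of the job. What is shaped like the part that bears lid_center but grey or purple is not meant.

How it is judged (in metres and radians):
At the end, for the whole second after the job is handed in: The yellow-lidded tin lies lid-down on the 45 degree slope of its own bay (within 10 degrees, its long edges level within 10 degrees), its centre within 20 mm of where it began, the lid shut on it, both at rest and released (angle between tin_center's own z axis and vertical between 2.18 and 2.54 rad and angle between tin_center's own y axis and vertical between 1.39 and 1.75 rad and distance of tin_center from where it was at the start of the episode below 0.02 m and not (distance between lid_center and tin_center above 0.02 m or angle between the z axis of lid_center and the z axis of tin_center, either way round above 0.15 rad) and linear speed of each of tin, lid below 0.02 m/s); the robot touches nothing.
It fails at once if the lid of the tin comes open (lifts more than about 8 mm, or tilts more than about 8 degrees, from its shut place) (distance between lid_center and tin_center above 0.02 m or angle between the z axis of lid_center and the z axis of tin_center, either way round above 0.15 rad).
It fails at once if the blue tin is displaced by more than 20 mm (distance of blue_center from where it was at the start of the episode above 0.02 m).
It also fails if it takes over 42 s, if anything falls off the work surface, if the arm or the gripper's body presses on something with over 40 N, if the wrist force passes 120 N, or if a joint passes its speed limit or range.

## Working session

There is one attempt and no reset: what is moved stays moved. The work goes in short steps, Python scripts to look and compute and a tool call to move; the robot and the scene stay as the last step left them, time stands still between calls to the robot, and variables do not carry over. Pictures are saved under pics/ and viewed, at most 10 in all, crops included, and the job is handed in when it is done.

Besides the shell and the picture viewer there is one more tool, called after "Call:" as name(argument=value, ...), one argument or row to a line, values as JSON. arm_command: Moves the arm, as the interface text tells. Its arguments: {"type":"object","properties":{"turn":{"type":"array"},"xyz":{"type":"array"},"claw":{"type":"array"},"squeeze":{"type":"number"}},"required":["turn","xyz","claw"]}

```bash
mkdir -p pics
python3 - <<'E'
from rig import env, imaging
import cv2, numpy as np
ims=[]
for n in("side","top"):
    p,d=imaging.get_image(n); np.savez(f"{n}.npz",p=p,d=d); cv2.imwrite(f"pics/{n}1.png",p)
    i=imaging.camera_info(n); print(n,i["camera_matrix"].tolist(),(-cv2.Rodrigues(i["rvec"])[0].T@i["tvec"].reshape(3)))
o=env.observe(); print(env.nose_length,o["time_s"],o["tool_rot"],o["ft_force"])
E
```

```text
side [[463.54997595092044, 0.0, 318.4922832260549], [0.0, 463.54997595092044, 188.98448019678287], [0.0, 0.0, 1.0]] [0.33810591 0.67442202 0.54790389]
top [[387.36943077219684, 0.0, 314.0181677110742], [0.0, 387.36943077219684, 198.6843195068917], [0.0, 0.0, 1.0]] [0.46657208 0.06411843 0.72965381]
0.019 0.1 [[ 8.97466304e-01  4.41082895e-01 -3.35187943e-04]
 [ 4.41082946e-01 -8.97465447e-01  1.26712900e-03]
 [ 2.58089330e-04 -1.28505127e-03 -9.99999141e-01]] [0.22888338 0.30811385 0.3464903 ]
```

View pics/side1.png

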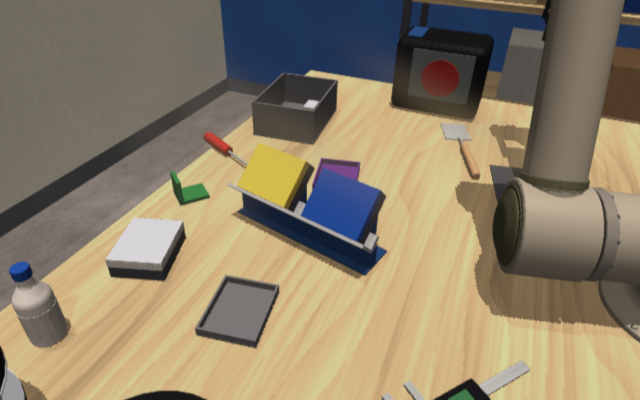

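View pics/top1.png

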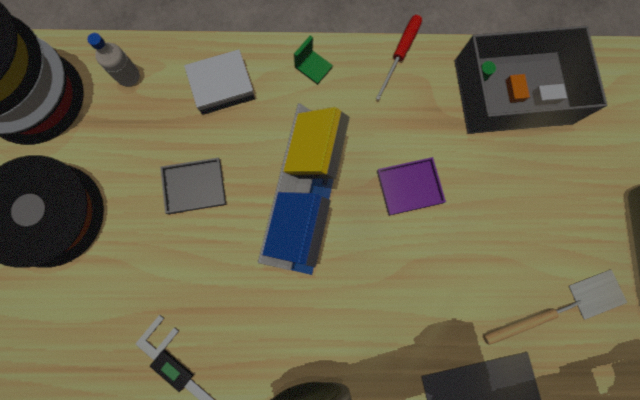

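The yellow-lidded tin is on the rack at side (273,177), top (315,143). The blue one is beside it at top (293,225). The look-alikes lie on the table: a grey lid shape at top (194,187) and a purple one at (411,186). Only the yellow one in the rack bay fits. Next I'll measure it and check it in an enlarged crop.

```bash
cat > h.py <<'E'
from rig import env, imaging
import cv2, numpy as np
def cloud(n,p,d):
    i=imaging.camera_info(n);K=i["camera_matrix"];R=cv2.Rodrigues(np.array(i["rvec"]))[0];t=np.array(i["tvec"]).reshape(3)
    v,u=np.mgrid[:400,:640]; c=np.dstack([(u-K[0,2])/K[0,0]*d,(v-K[1,2])/K[1,1]*d,d])
    return (c-t)@R
def mask(p,name):
    h=cv2.cvtColor(p,cv2.COLOR_BGR2HSV)
    lo,hi={"yellow":((22,170,60),(33,255,255)),"blue":((112,150,50),(125,255,255)),"red":((0,150,50),(8,255,255))}[name]
    m=cv2.inRange(h,lo,hi); k,l,s,c=cv2.connectedComponentsWithStats(m)
    return l,s,c
E
python3 - <<'E'
from h import *
for n in("side","top"):
    z=np.load(n+".npz");p,d=z["p"],z["d"];P=cloud(n,p,d)
    for name in("yellow","blue"):
        l,s,c=mask(p,name)
        for j in range(1,len(s)):
            if s[j,4]<300: continue
            m=cv2.erode((l==j).astype(np.uint8),np.ones((3,3)))>0
            q=P[m&(d>0)]
            if len(q)<100 or np.linalg.norm(np.median(q,0)[:2]-[.55,.05])>.25: continue
            # dominant plane, 2 refits
            best=None;rng=np.random.default_rng(0)
            for _ in range(200):
                a=q[rng.choice(len(q),3,False)];nn=np.cross(a[1]-a[0],a[2]-a[0]);L=np.linalg.norm(nn)
                if L<1e-6: continue
                nn/=L;ins=abs((q-a[0])@nn)<.003
                if best is None or ins.sum()>best.sum(): best=ins
            q2=q[best];ce=q2.mean(0);nn=np.linalg.svd(q2-ce,full_matrices=False)[2][2];nn*=np.sign(nn[2])
            y=np.cross([0,0,1.],nn);y/=np.linalg.norm(y);x=np.cross(y,nn)
            uv=np.c_[(q2-ce)@x,(q2-ce)@y].astype(np.float32);r=cv2.minAreaRect(uv)
            mid=ce+x*r[0][0]+y*r[0][1]
            print(n,name,c[j].round(),len(q),len(q2),"n",nn.round(3),"tilt",np.degrees(np.arccos(nn[2])).round(1),"yaw x",np.degrees(np.arctan2(x[1],x[0])).round(1),"rect",r[1],r[2],"top",mid.round(4),"tin",(mid-.02*nn).round(4))
z=np.load("side.npz")["p"];cv2.imwrite("pics/crop.png",cv2.resize(z[130:280,210:400],None,fx=4,fy=4))
E
```

```text
side blue [346. 193.] 369 365 n [0.156 0.655 0.739] tilt 42.3 yaw x 76.6 rect (0.10384973883628845, 0.014419547282159328) 86.1331787109375 top [0.5307 0.0795 0.1251] tin [0.5276 0.0664 0.1103]
top yellow [312. 142.] 2436 2224 n [0.159 0.681 0.715] tilt 44.4 yaw x 76.9 rect (0.10719062387943268, 0.08818642795085907) 89.87771606445312 top [0.6748 0.0575 0.1117] tin [0.6716 0.0439 0.0975]
```

View pics/crop.png

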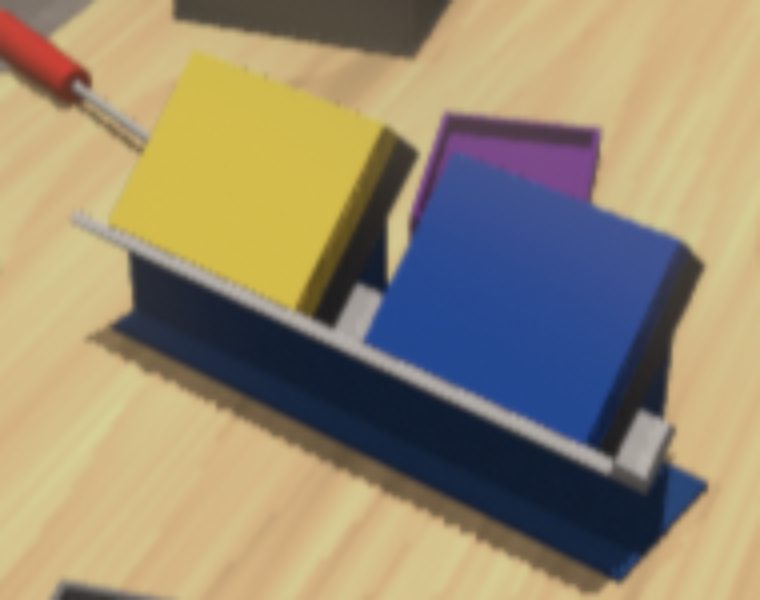

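The crop confirms it: yellow lid on a dark base, in the far bay of the rack. The purple and grey shapes are separate trays on the table. I'll start the approach, staying well above everything.

Call:
arm_command(
  turn=[
    [0, 0, 0.8],
    [0, 0, 0.8],
    [0, 0, 0.8],
    [0, 0, 0.8],
    [0, 0, 0.8],
    [0, 0, 0.8],
    [0, 0, 0.8],
    [0, 0, 0.7],
    [0, 0, 0.8],
    [0, 0, 0.8],
  ],
  xyz=[
    [0.6, -0.2, -0.1],
    [0.6, -0.2, -0.1],
    [0.6, -0.2, -0.1],
    [0.6, -0.3, 0],
    [0.6, -0.3, 0],
    [0.6, -0.4, 0],
    [0.6, -0.4, 0],
    [0.6, -0.5, 0],
    [0.6, -0.5, 0],
    [0.6, -0.5, 0],
  ],
  claw=[62, 62, 62, 62, 62, 62, 62, 62, 62, 62],
)

```text
time_s: 1.1
position: [0.5213, -0.2785, 0.2651]
tool_rot: [[0.972, -0.233, -0.001], [-0.233, -0.972, 0.0], [-0.001, -0.0, -1.0]]
ft_force: [-0.0, -1.1, 0.1]
grip_width: 0.0618
gripper_force: 0.0
```

```bash
cat > st.py <<'E'
from h import *
import json,os
o=env.observe();L=json.load(open("obs.json")) if os.path.exists("obs.json") else []
L.append([list(map(float,o["q"])),list(map(float,o["position"])),np.array(o["tool_rot"]).tolist()]);json.dump(L,open("obs.json","w"))
C=np.array([.672,.044,.0965]);a=np.radians(76.9);s=.5**.5
xt=np.array([s*np.cos(a),s*np.sin(a),-s]);n=np.array([s*np.cos(a),s*np.sin(a),s]);yt=np.cross(n,xt)
B=np.c_[xt,yt,n]; R=np.array(o["tool_rot"]);p=np.array(o["position"])
from scipy.spatial.transform import Rotation as Ro
print("t",round(o["time_s"],2),"q",np.round(o["q"],1),"p",p.round(4),"tin-frame offset mm (x,y,n)",((p-C)@B*1000).round(1),"F",np.round(o["ft_force"],1),"w",round(o["grip_width"]*1000,1),"g",np.round(o["gripper_force"],1))
for sg in(1,-1):
    T=np.c_[sg*yt,sg*n,xt];print("turn to y=%+dn [deg, tool]"%sg,np.degrees(Ro.from_matrix(R.T@T).as_rotvec()).round(1))
E
python3 st.py
```

```text
t 1.1 q [-39.6  25.5  65.9  -0.   88.7  63.9] p [ 0.5213 -0.2785  0.2651] tin-frame offset mm (x,y,n) [-365.5   73.6 -127. ] F [-0.  -1.1  0.1] w 61.8 g 0.0
turn to y=+1n [deg, tool] [ -0.2 -68.7 166. ]
turn to y=-1n [deg, tool] [45.  -0.1 -0.4]
```

Call:
arm_command(
  turn=[
    [1, 0, 0],
    [1, 0, 0],
    [1, 0, 0],
    [1, 0, 0],
    [1, 0, 0],
    [1, 0, 0],
    [1, 0, 0],
    [1, 0, 0],
    [1, 0, 0],
  ],
  xyz=[
    [0.16, 0, 0],
    [0.16, 0, 0],
    [0.16, 0, 0],
    [0.16, 0, 0],
    [0.16, 0, 0],
    [0.16, 0, 0],
    [0.16, 0, 0],
    [0.16, 0, 0],
    [0.16, 0, 0],
  ],
  claw=[62, 62, 62, 62, 62, 62, 62, 62, 62],
)

```text
time_s: 2.0
position: [0.5905, -0.2967, 0.265]
tool_rot: [[0.973, -0.163, 0.163], [-0.231, -0.685, 0.691], [-0.001, -0.71, -0.704]]
ft_force: [0.4, 0.6, -0.7]
grip_width: 0.062
gripper_force: 0.0
```

```bash
python3 st.py
cat > ik.py <<'E'
from st import *
from scipy.optimize import least_squares
L0=[[[-76.163,21.807,74.336,0,83.858,-12.336],[.243,-.494,.25],None]]+L
ry=lambda t:Ro.from_euler('y',t,degrees=True).as_matrix()
rz=lambda t:Ro.from_euler('z',t,degrees=True).as_matrix()
def fk(g,q):
    d1,a2,ae,a3,off,Lt=g
    R1=rz(q[0]);R3=R1@ry(q[1]+q[2]);R=R3@rz(q[3])@ry(q[4])@rz(q[5])@rz(90)
    p=R1@[0,off,d1]+R1@ry(q[1])@[0,0,a2]+R3@[ae,0,a3]+R[:,2]*Lt
    return p,R
g=least_squares(lambda g:np.r_[np.concatenate([fk(g,x[0])[0]-x[1] for x in L0]),1e-4*(g-[.15,.4,0,.4,.118,.25])],[.15,.4,0,.4,.118,.25]).x
print("geom",g.round(4),"res mm",[round(1e3*np.linalg.norm(fk(g,x[0])[0]-x[1]),2) for x in L0],"rot",[round(abs(fk(g,x[0])[1]-np.array(x[2])).max(),3) for x in L])
lo=np.array([-178.18,-50.72,12.68,-81.47,9.98,-165.26]);hi=np.array([178.18,133.34,142.11,261.47,163.14,165.26])
def ik(p,T,seed):
    f=lambda q:np.r_[(fk(g,q)[0]-p)*5,(fk(g,q)[1]-T).ravel()]
    s=least_squares(f,np.clip(seed,lo+.1,hi-.1),bounds=(lo,hi),x_scale=50);return s.x,s.cost
for sg in(1,-1):
  T=np.c_[sg*yt,sg*n,xt]
  for off in((-.2,0,0),(-.01,0,0),(-.01,0,.08)):
    r=[]
    for j4 in(-60,0,90,180,240):
      for j6 in(-90,0,90):
        q,c=ik(C+B@off,T,[-20,40,60,j4,70,j6])
        if c<1e-6 and not any(np.allclose(q,k,atol=2) for k in r): r.append(q.round(1))
    print(sg,off,[k.tolist() for k in r])
E
python3 ik.py
```

```text
t 2.0 q [-49.3  41.7  47.5  39.4 115.3  63.5] p [ 0.5905 -0.2967  0.265 ] tin-frame offset mm (x,y,n) [-366.8    2.1 -128.5] F [ 0.4  0.6 -0.7] w 62.0 g 0.0
turn to y=+1n [deg, tool] [ -0.2   0.3 179.8]
turn to y=-1n [deg, tool] [-0.2 -0.1 -0.2]
t 2.0 q [-49.3  41.7  47.5  39.4 115.3  63.5] p [ 0.5905 -0.2967  0.265 ] tin-frame offset mm (x,y,n) [-366.8    2.1 -128.5] F [ 0.4  0.6 -0.7] w 62.0 g 0.0
turn to y=+1n [deg, tool] [ -0.2   0.3 179.8]
turn to y=-1n [deg, tool] [-0.2 -0.1 -0.2]
geom [0.1273 0.5362 0.0998 0.3512 0.1177 0.2382] res mm [np.float64(0.2), np.float64(0.24), np.float64(0.06), np.float64(0.06)] rot [np.float64(0.0), np.float64(0.0), np.float64(0.0)]
1 (-0.2, 0, 0) [[-33.5, 35.8, 63.6, 41.9, 97.4, -111.2]]
1 (-0.01, 0, 0) [[-21.9, 43.0, 73.8, 45.8, 77.1, -115.2]]
1 (-0.01, 0, 0.08) [[-16.8, 39.5, 70.2, 46.0, 78.7, -106.7]]
-1 (-0.2, 0, 0) [[-33.5, 35.8, 63.6, 41.9, 97.4, 68.8]]
-1 (-0.01, 0, 0) [[-21.9, 43.0, 73.8, 45.8, 77.1, 64.8]]
-1 (-0.01, 0, 0.08) [[-16.8, 39.5, 70.2, 46.0, 78.7, 73.3]]
```

Call:
arm_command(
  turn=[
    [0, 0, 0],
    [0, 0, 0],
    [0, 0, 0],
    [0, 0, 0],
    [0, 0, 0],
    [0, 0, 0],
  ],
  xyz=[
    [-0.01, -0.51, 0.5],
    [-0.01, -0.51, 0.6],
    [-0.01, -0.51, 0.7],
    [-0.01, -0.51, 0.8],
    [0, -0.51, 0.9],
    [0, 0, 0],
  ],
  claw=[62, 62, 62, 62, 62, 62],
)

```text
time_s: 2.6
position: [0.637, -0.0836, 0.2307]
tool_rot: [[0.974, -0.161, 0.156], [-0.225, -0.687, 0.691], [-0.004, -0.708, -0.706]]
ft_force: [0.2, 0.3, 1.5]
grip_width: 0.0619
gripper_force: 0.0
```

Run:
```python
from st import *
i=imaging.camera_info("wrist");K=np.array(i["camera_matrix"]);Rc=cv2.Rodrigues(np.array(i["rvec"]))[0];t=np.array(i["tvec"]).reshape(3)
w,d=imaging.get_image("wrist");cv2.imwrite("pics/wrist1.png",w)
def tin(P,tag):
    q=(P-C)@B; q=q[np.all(abs(q)<.09,1)]
    nn=np.median(q[:,2][q[:,2]>.01]);k=q[abs(q[:,2]-nn)<.004]
    print(tag,len(k),"lid plane n (20 expected)",(nn*1e3).round(1),"x",(np.percentile(k[:,0],[1,99])*1e3).round(1),"y",(np.percentile(k[:,1],[1,99])*1e3).round(1), "slopes dn/dx dn/dy",np.linalg.lstsq(np.c_[k[:,:2],np.ones(len(k))],k[:,2],rcond=None)[0][:2].round(3))
def ym(p):
    h=cv2.cvtColor(p,cv2.COLOR_BGR2HSV);return cv2.erode(cv2.inRange(h,(20,140,60),(34,255,255)),np.ones((3,3)))>0
for nme in("side","top"):
    z=np.load(nme+".npz");tin(cloud(nme,z["p"],z["d"])[ym(z["p"])&(z["d"]>0)],nme)
v,u=np.mgrid[:400,:640];a=(u-K[0,2])/K[0,0];b=(v-K[1,2])/K[1,1];th=np.hypot(a,b);s=np.tan(th)/np.maximum(th,1e-9)
P=(np.dstack([a*s*d,b*s*d,d])-t)@Rc
try: tin(P[ym(w)&(d>0)&(th<1.4)],"wrist")
except Exception as e: print(e)
```

```text
t 2.6 q [-32.9  35.7  65.2  42.   96.1  68.3] p [ 0.637  -0.0836  0.2307] tin-frame offset mm (x,y,n) [-188.4    5.2    1.4] F [0.2 0.3 1.5] w 61.9 g 0.0
turn to y=+1n [deg, tool] [  0.4   0.2 179.9]
turn to y=-1n [deg, tool] [-0.1  0.2 -0.1]
side 2359 lid plane n (20 expected) 21.9 x [-39.4  41.9] y [-50.9  53.8] slopes dn/dx dn/dy [ 0.003 -0.001]
top 2250 lid plane n (20 expected) 20.5 x [-44.1  41.3] y [-52.7  53.2] slopes dn/dx dn/dy [ 0.009 -0.001]
wrist 1044 lid plane n (20 expected) 15.2 x [-44.3 -20.4] y [-58.6  48.5] slopes dn/dx dn/dy [-0.022 -0.002]
```

View pics/wrist1.png

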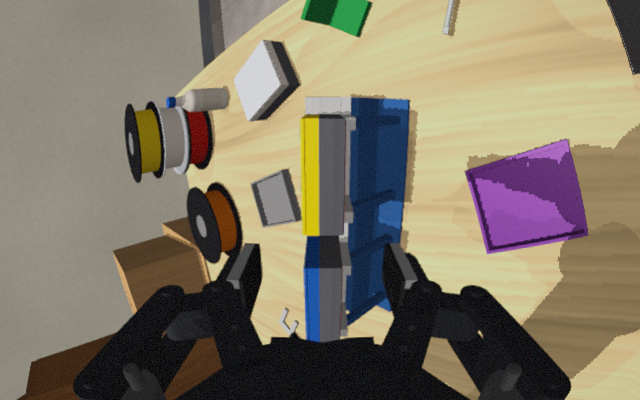

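The wrist view shows the tin edge-on and centred between the jaws: tin columns 302–345, jaw middle about 323. There is free depth behind it. I'll slide in.

Call:
arm_command(
  turn=[
    [0, 0, 0],
    [0, 0, 0],
    [0, 0, 0],
    [0, 0, 0],
    [0, 0, 0],
    [0, 0, 0],
    [0, 0, 0],
    [0, 0, 0],
    [0, 0, 0],
    [0, 0, 0],
  ],
  xyz=[
    [0.1, 0, 0.5],
    [0, 0, 0.6],
    [0, 0, 0.5],
    [0, 0, 0.4],
    [0, 0, 0.4],
    [0, 0, 0.4],
    [0, 0, 0.3],
    [0, 0, 0.3],
    [0, 0, 0.16],
    [0, 0, 0],
  ],
  claw=[62, 62, 62, 62, 62, 62, 62, 62, 62, 62],
)

```text
time_s: 3.65
position: [0.6711, 0.0323, 0.1057]
tool_rot: [[0.973, -0.163, 0.162], [-0.23, -0.688, 0.688], [-0.001, -0.707, -0.707]]
ft_force: [0.2, -0.3, -0.5]
grip_width: 0.0621
gripper_force: 0.0
```

```bash
python3 st.py
python3 - <<'E'
from h import *
w,d=imaging.get_image("wrist");cv2.imwrite("pics/wrist2.png",w)
E
```

```text
t 3.65 q [-22.3  43.1  73.3  45.7  77.6  65. ] p [0.6711 0.0323 0.1057] tin-frame offset mm (x,y,n) [-14.7  -1.8  -1.7] F [ 0.2 -0.3 -0.5] w 62.1 g 0.0
turn to y=+1n [deg, tool] [ -0.2   0.  179.8]
turn to y=-1n [deg, tool] [-0.  -0.1 -0.2]
```

View pics/wrist2.png

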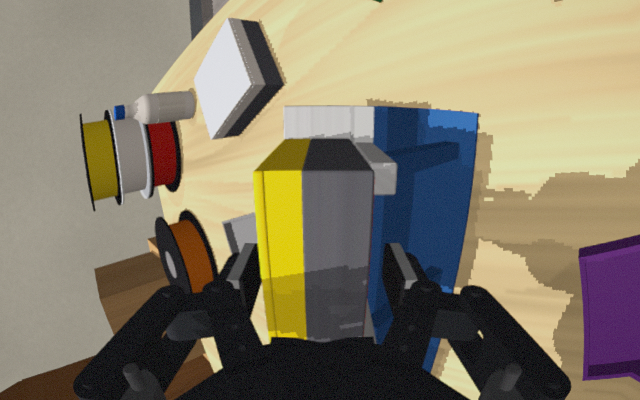

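Fingers straddle the tin: lid edge at column 258, base edge at 374, with even gaps of about 10 px. Now I'll close.

Call:
arm_command(
  turn=[
    [0, 0, 0],
    [0, 0, 0],
    [0, 0, 0],
    [0, 0, 0],
    [0, 0, 0],
    [0, 0, 0],
    [0, 0, 0],
    [0, 0, 0],
  ],
  xyz=[
    [0, -0.03, 0.1],
    [0, 0, 0],
    [0, 0, 0],
    [0, 0, 0],
    [0, 0, 0],
    [0, 0, 0],
    [0, 0, 0],
    [0, 0, 0],
  ],
  claw=[62, 54, 50, 46, 43, 40, 36, 34],
  squeeze=25,
)

```text
time_s: 4.5
position: [0.6726, 0.0368, 0.105]
tool_rot: [[0.973, -0.162, 0.164], [-0.23, -0.687, 0.689], [0.001, -0.708, -0.706]]
ft_force: [-1.1, 3.1, 5.7]
grip_width: 0.0392
gripper_force: 26.7
```

```bash
python3 st.py
```

```text
t 4.5 q [-21.9  43.1  73.3  45.9  77.2  65.1] p [0.6726 0.0368 0.105 ] tin-frame offset mm (x,y,n) [-10.9  -2.2   1.1] F [-1.1  3.1  5.7] w 39.2 g 26.7
turn to y=+1n [deg, tool] [-3.000e-01  1.000e-01  1.799e+02]
turn to y=-1n [deg, tool] [-0.1 -0.2 -0.1]
```

Call:
arm_command(
  turn=[
    [0, 0, 0],
    [0, 0, 0],
    [0, 0, 0],
    [0, 0, 0],
    [0, 0, 0],
    [0, 0, 0],
    [0, 0, 0],
    [0, 0, 0],
    [0, 0, 0],
    [0, 0, 0],
    [0, 0, 0],
    [0, 0, 0],
  ],
  xyz=[
    [0, 0, 0],
    [0, 0, 0],
    [0, -0.05, 0],
    [0, -0.1, -0.05],
    [0, -0.15, -0.05],
    [0, -0.2, -0.1],
    [0, -0.2, -0.1],
    [0, -0.2, -0.1],
    [0, -0.2, 0],
    [0, -0.2, 0],
    [0, -0.1, 0],
    [0, 0, 0],
  ],
  claw=[34, 30, 30, 30, 30, 30, 30, 30, 30, 30, 30, 30],
  squeeze=70,
)

```text
time_s: 5.7
position: [0.6805, 0.0715, 0.168]
tool_rot: [[0.973, -0.162, 0.163], [-0.23, -0.688, 0.688], [0.001, -0.707, -0.707]]
ft_force: [0.3, -0.6, -4.6]
grip_width: 0.0387
gripper_force: 71.2
```

```bash
python3 st.py
python3 - <<'E'
from h import *
a=imaging.get_image("side")[0][90:290,180:480];b=imaging.get_image("wrist")[0]
cv2.imwrite("pics/lift.png",np.hstack([cv2.resize(a,(480,320)),cv2.resize(b,(320,320))]))
E
```

```text
t 5.7 q [-18.7  39.1  69.7  45.5  80.5  72.9] p [0.6805 0.0715 0.168 ] tin-frame offset mm (x,y,n) [-30.2  -2.   70.8] F [ 0.3 -0.6 -4.6] w 38.7 g 71.2
turn to y=+1n [deg, tool] [ -0.2  -0.  179.9]
turn to y=-1n [deg, tool] [ 0.  -0.1 -0.1]
```

View pics/lift.png

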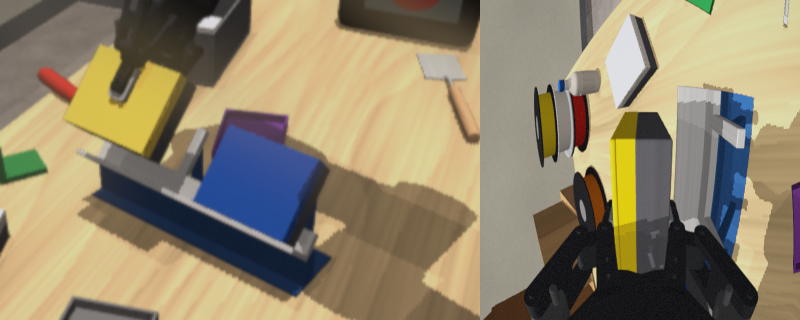

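Lifted cleanly and shut: lid and base are together in the wrist view and the bay is empty. Now the half turn about the tool axis.

Call:
arm_command(
  turn=[
    [0, 0, -0.4],
    [0, 0, -0.8],
    [0, 0, -1],
    [0, 0, -1],
    [0, 0, -1],
    [0, 0, -1],
    [0, 0, -1],
    [0, 0, -1],
    [0, 0, -1],
    [0, 0, -1],
    [0, 0, -1],
    [0, 0, -1],
  ],
  xyz=[
    [0, -0.1, -0.1],
    [0, -0.1, -0.1],
    [0, 0, -0.1],
    [0, 0, 0],
    [0, 0, 0],
    [0, 0, 0],
    [0, 0, 0],
    [0, 0, 0],
    [0, 0, 0],
    [0, 0, 0],
    [0, 0, 0],
    [0, 0, 0],
  ],
  claw=[30, 30, 30, 30, 30, 30, 30, 30, 30, 30, 30, 30],
)

```text
time_s: 7.0
position: [0.6795, 0.067, 0.1854]
tool_rot: [[0.676, 0.719, 0.163], [0.444, -0.574, 0.688], [0.588, -0.393, -0.707]]
ft_force: [-0.1, -1.0, -4.0]
grip_width: 0.0389
gripper_force: 71.1
```

Call:
arm_command(
  turn=[
    [0, 0, -1],
    [0, 0, -1],
    [0, 0, -1],
    [0, 0, -1],
    [0, 0, -1],
    [0, 0, -1],
    [0, 0, -1],
    [0, 0, -1],
    [0, 0, -1],
    [0, 0, -1],
    [0, 0, -1],
    [0, 0, -1],
  ],
  xyz=[
    [0, 0, 0],
    [0, 0, 0],
    [0, 0, 0],
    [0, 0, 0],
    [0, 0, 0],
    [0, 0, 0],
    [0, 0, 0],
    [0, 0, 0],
    [0, 0, 0],
    [0, 0, 0],
    [0, 0, 0],
    [0, 0, 0],
  ],
  claw=[30, 30, 30, 30, 30, 30, 30, 30, 30, 30, 30, 30],
)

```text
time_s: 8.2
position: [0.6795, 0.067, 0.1854]
tool_rot: [[-0.285, 0.945, 0.163], [0.719, 0.098, 0.688], [0.634, 0.313, -0.707]]
ft_force: [0.1, -0.3, -3.9]
grip_width: 0.0386
gripper_force: 71.0
```

```bash
python3 st.py
```

```text
t 8.2 q [-19.1  38.   68.7  45.2  82.2 -42.1] p [0.6795 0.067  0.1854] tin-frame offset mm (x,y,n) [-45.8  -2.   79.9] F [ 0.1 -0.3 -3.9] w 38.6 g 71.0
turn to y=+1n [deg, tool] [  0.1   0.2 -63.9]
turn to y=-1n [deg, tool] [ 2.000e-01 -1.000e-01  1.161e+02]
```

Call:
arm_command(
  turn=[
    [0, 0, -1],
    [0, 0, -1],
    [0, 0, -1],
    [0, 0, -1],
    [0, 0, -1],
    [0, 0, -1],
    [0, 0, -1],
    [0, 0, -1],
    [0, 0, -1],
    [0, 0, -1],
    [0, 0, -1],
    [0, 0, -1],
  ],
  xyz=[
    [0, 0, 0],
    [0, 0, 0],
    [0, 0, 0],
    [0, 0, 0],
    [0, 0, 0],
    [0, 0, 0],
    [0, 0, 0],
    [0, 0, 0],
    [0, 0, 0],
    [0, 0, 0],
    [0, 0, 0],
    [0, 0, 0],
  ],
  claw=[30, 30, 30, 30, 30, 30, 30, 30, 30, 30, 30, 30],
)

```text
time_s: 9.4
position: [0.6795, 0.067, 0.1854]
tool_rot: [[-0.96, 0.226, 0.163], [0.275, 0.672, 0.688], [0.046, 0.706, -0.707]]
ft_force: [-0.1, 0.5, -3.4]
grip_width: 0.0388
gripper_force: 71.1
```

Call:
arm_command(
  turn=[
    [0, 0, -0.5],
    [0, 0, -0.3],
    [0, 0, 0],
    [0, 0, 0],
  ],
  xyz=[
    [0, 0, 0],
    [0, 0, 0],
    [0, 0, 0],
    [0, 0, 0],
  ],
  claw=[30, 30, 30, 30],
)

```text
time_s: 9.8
position: [0.6795, 0.0672, 0.1852]
tool_rot: [[-0.973, 0.164, 0.163], [0.231, 0.688, 0.688], [0.0, 0.707, -0.707]]
ft_force: [-0.5, -0.0, -3.7]
grip_width: 0.0388
gripper_force: 71.1
```

```bash
python3 st.py;  python3 - <<'E'
from st import *
p,d=imaging.get_image("side");w=imaging.get_image("wrist")[0]
cv2.imwrite("pics/flip.png",np.hstack([cv2.resize(p[90:290,180:480],(480,320)),cv2.resize(w,(320,320))]))
pt,dt=imaging.get_image("top")
T=np.array(o["tool_rot"])
for nm,pp,dd in(("side",p,d),("top",pt,dt)):
    h=cv2.cvtColor(pp,cv2.COLOR_BGR2HSV);m=((h[...,0]<8)|(h[...,0]>172))&(h[...,1]>120)&(h[...,2]>50)&(dd>0)
    q=(cloud(nm,pp,dd)[m]-np.array(o["position"]))@B;q=q[np.all(abs(q)<.1,1)]
    if len(q)<50: print(nm,"no red");continue
    nn=np.median(q[:,2]);k=q[abs(q[:,2]-nn)<.006]
    print(nm,len(k),"red plane n rel TCP",(nn*1e3).round(1),"x",(np.percentile(k[:,0],[1,99])*1e3).round(1),"y",(np.percentile(k[:,1],[1,99])*1e3).round(1),"slope",np.linalg.lstsq(np.c_[k[:,:2],np.ones(len(k))],k[:,2],rcond=None)[0][:2].round(3))
E
```

```text
t 9.8 q [ -19.    38.    68.7   45.2   82.2 -105.8] p [0.6795 0.0672 0.1852] tin-frame offset mm (x,y,n) [-45.5  -2.   79.9] F [-0.5 -0.  -3.7] w 38.8 g 71.1
turn to y=+1n [deg, tool] [ 0.   0.2 -0.2]
turn to y=-1n [deg, tool] [  0.3  -0.  179.8]
t 9.8 q [ -19.    38.    68.7   45.2   82.2 -105.8] p [0.6795 0.0672 0.1852] tin-frame offset mm (x,y,n) [-45.5  -2.   79.9] F [-0.5 -0.  -3.7] w 38.8 g 71.1
turn to y=+1n [deg, tool] [ 0.   0.2 -0.2]
turn to y=-1n [deg, tool] [  0.3  -0.  179.8]
side 2282 red plane n rel TCP 21.1 x [-28.9  54.3] y [-51.4  52.1] slope [-0.001  0.004]
top 1708 red plane n rel TCP 19.9 x [-28.2  55.8] y [-51.6  51.8] slope [-0.002  0.002]
```

View pics/flip.png

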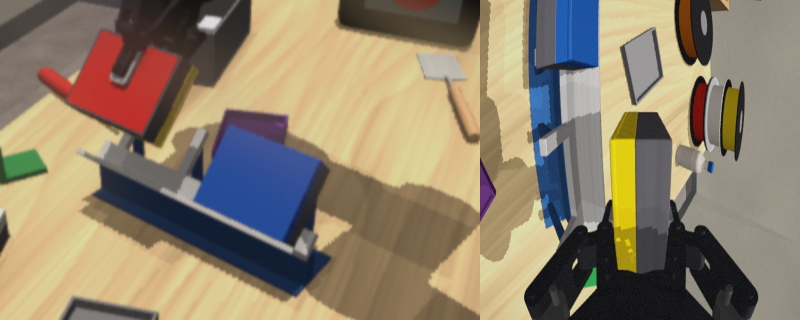

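Flipped, with the red underside up and the yellow lid closed below at side (180,110) in the crop. It's square and centred in the jaws. Next I'll lower it towards the rails.

Call:
arm_command(
  turn=[
    [0, 0, 0],
    [0, 0, 0],
    [0, 0, 0],
    [0, 0, 0],
    [0, 0, 0],
    [0, 0, 0],
    [0, 0, 0],
    [0, 0, 0],
    [0, 0, 0],
    [0, 0, 0],
  ],
  xyz=[
    [0.05, -0.1, 0.1],
    [0, -0.2, 0.1],
    [0, -0.2, 0.1],
    [0, -0.2, 0.1],
    [0, -0.2, 0.1],
    [0, -0.2, 0.04],
    [0, -0.14, 0],
    [0, -0.1, 0],
    [0, -0.1, 0],
    [0, 0, 0],
  ],
  claw=[30, 30, 30, 30, 30, 30, 30, 30, 30, 30],
)

```text
time_s: 10.95
position: [0.6697, 0.0365, 0.1149]
tool_rot: [[-0.973, 0.164, 0.163], [0.231, 0.688, 0.688], [0.0, 0.707, -0.707]]
ft_force: [-0.3, -0.0, -3.8]
grip_width: 0.039
gripper_force: 71.1
```

```bash
python3 st.py
```

```text
t 10.95 q [ -22.    42.2   73.4   45.6   77.9 -114.2] p [0.6697 0.0365 0.1149] tin-frame offset mm (x,y,n) [-18.6   0.6   7.5] F [-0.3 -0.  -3.8] w 39.0 g 71.1
turn to y=+1n [deg, tool] [-0.   0.2 -0.2]
turn to y=-1n [deg, tool] [  0.3   0.  179.8]
```

Next 5 mm more down the normal, then 6 mm towards the lip, watching the force.

Call:
arm_command(
  turn=[
    [0, 0, 0],
    [0, 0, 0],
    [0, 0, 0],
    [0, 0, 0],
    [0, 0, 0],
    [0, 0, 0],
    [0, 0, 0],
  ],
  xyz=[
    [0, -0.04, 0],
    [0, -0.04, 0],
    [0, -0.03, 0],
    [0, 0, 0.04],
    [0, 0, 0.04],
    [0, 0, 0.04],
    [0, 0, 0],
  ],
  claw=[30, 30, 30, 30, 30, 30, 30],
)

```text
time_s: 11.65
position: [0.6697, 0.0377, 0.1068]
tool_rot: [[-0.973, 0.163, 0.162], [0.23, 0.688, 0.688], [0.0, 0.707, -0.707]]
ft_force: [-0.1, 0.2, -3.9]
grip_width: 0.0388
gripper_force: 71.1
```

```bash
python3 st.py
```

```text
t 11.65 q [ -21.9   42.8   73.7   45.8   77.2 -114.8] p [0.6697 0.0377 0.1068] tin-frame offset mm (x,y,n) [-12.    0.8   2.5] F [-0.1  0.2 -3.9] w 38.8 g 71.1
turn to y=+1n [deg, tool] [ 0.   0.1 -0.2]
turn to y=-1n [deg, tool] [  0.2  -0.  179.8]
```

Call:
arm_command(
  turn=[
    [0, 0, 0],
    [0, 0, 0],
    [0, 0, 0],
    [0, 0, 0],
    [0, 0, 0],
  ],
  xyz=[
    [0, -0.02, 0],
    [0, -0.02, 0],
    [0, 0, 0.02],
    [0, 0, 0.02],
    [0, 0, 0],
  ],
  claw=[30, 30, 30, 30, 30],
)

```text
time_s: 12.15
position: [0.6702, 0.0371, 0.1052]
tool_rot: [[-0.973, 0.162, 0.164], [0.231, 0.688, 0.688], [-0.002, 0.708, -0.707]]
ft_force: [0.6, -0.7, 4.1]
grip_width: 0.0385
gripper_force: 71.8
```

```bash
python3 st.py
```

```text
t 12.15 q [ -21.9   42.9   73.8   45.9   77.  -115.1] p [0.6702 0.0371 0.1052] tin-frame offset mm (x,y,n) [-11.2   0.2   1.1] F [ 0.6 -0.7  4.1] w 38.5 g 71.8
turn to y=+1n [deg, tool] [ 0.   0.2 -0.1]
turn to y=-1n [deg, tool] [ 4.000e-01 -1.000e-01  1.799e+02]
```

In contact: z force has gone from -3.9 to +4.1 N, at the original seat pose. I'll release gently and open to 62 mm.

Call:
arm_command(
  turn=[
    [0, 0, 0],
    [0, 0, 0],
    [0, 0, 0],
    [0, 0, 0],
    [0, 0, 0],
    [0, 0, 0],
    [0, 0, 0],
    [0, 0, 0],
    [0, 0, 0],
    [0, 0, 0],
  ],
  xyz=[
    [0, 0, 0],
    [0, 0, 0],
    [0, 0, 0],
    [0, 0, 0],
    [0, 0, 0],
    [0, 0, 0],
    [0, 0, 0],
    [0, 0, 0],
    [0, 0, 0],
    [0, 0, 0],
  ],
  claw=[34, 38, 40, 42, 46, 50, 54, 58, 62, 62],
  squeeze=20,
)

```text
time_s: 13.15
position: [0.6698, 0.0373, 0.1042]
tool_rot: [[-0.973, 0.163, 0.163], [0.231, 0.688, 0.688], [0.0, 0.707, -0.707]]
ft_force: [0.5, 0.5, 0.4]
grip_width: 0.0618
gripper_force: 0.0
```

```bash
python3 st.py
python3 - <<'E'
from h import *
a=imaging.get_image("side")[0][90:290,180:480];b=imaging.get_image("wrist")[0]
cv2.imwrite("pics/rel.png",np.hstack([cv2.resize(a,(480,320)),cv2.resize(b,(320,320))]))
E
```

```text
t 13.15 q [ -21.9   43.    73.9   45.9   77.  -115.1] p [0.6698 0.0373 0.1042] tin-frame offset mm (x,y,n) [-10.4   0.7   0.5] F [0.5 0.5 0.4] w 61.8 g 0.0
turn to y=+1n [deg, tool] [ 0.   0.2 -0.2]
turn to y=-1n [deg, tool] [  0.3  -0.  179.8]
```

View pics/rel.png

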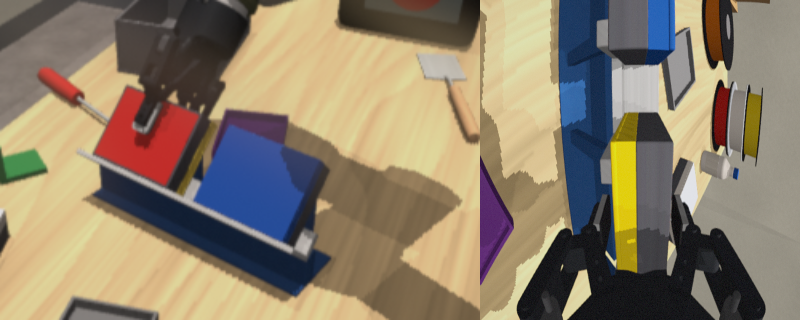

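The tin is seated in its bay, red side up, lid shut and both fingers clear. I'll back out along the slope.

Call:
arm_command(
  turn=[
    [0, 0, 0],
    [0, 0, 0],
    [0, 0, 0],
    [0, 0, 0],
    [0, 0, 0],
    [0, 0, 0],
    [0, 0, 0],
    [0, 0, 0],
    [0, 0, 0],
    [0, 0, 0],
  ],
  xyz=[
    [0, 0, -0.2],
    [0, 0, -0.4],
    [0, 0, -0.5],
    [0, 0, -0.5],
    [0, 0, -0.5],
    [0, 0, -0.5],
    [0, 0, -0.5],
    [0, 0, -0.5],
    [0, 0, 0],
    [0, 0, 0],
  ],
  claw=[62, 62, 62, 62, 62, 62, 62, 62, 62, 62],
)

```text
time_s: 14.25
position: [0.6403, -0.0866, 0.2314]
tool_rot: [[-0.973, 0.163, 0.164], [0.231, 0.688, 0.688], [-0.0, 0.707, -0.707]]
ft_force: [0.3, 0.3, -1.2]
grip_width: 0.0621
gripper_force: 0.0
```

Run:
```python
from st import *
for nm in("side","top"):
    pp,dd=imaging.get_image(nm)
    if nm=="side": cv2.imwrite("pics/final.png",cv2.resize(pp[90:290,180:480],(600,400)))
    h=cv2.cvtColor(pp,cv2.COLOR_BGR2HSV);m=((h[...,0]<8)|(h[...,0]>172))&(h[...,1]>120)&(h[...,2]>50)&(dd>0)
    q=(cloud(nm,pp,dd)[m]-C)@B;q=q[np.all(abs(q)<.1,1)]
    nn=np.median(q[:,2]);k=q[abs(q[:,2]-nn)<.006]
    print(nm,len(k),"red n",(nn*1e3).round(1),"x",(np.percentile(k[:,0],[1,99])*1e3).round(1),"y",(np.percentile(k[:,1],[1,99])*1e3).round(1),"slope",np.linalg.lstsq(np.c_[k[:,:2],np.ones(len(k))],k[:,2],rcond=None)[0][:2].round(3))
```

```text
t 14.25 q [ -33.    35.9   64.7   42.    96.  -111.4] p [ 0.6403 -0.0866  0.2314] tin-frame offset mm (x,y,n) [-190.4    1.3    0.3] F [ 0.3  0.3 -1.2] w 62.1 g 0.0
turn to y=+1n [deg, tool] [-0.   0.2 -0.2]
turn to y=-1n [deg, tool] [  0.3   0.  179.8]
side 2356 red n 22.3 x [-40.5  43.1] y [-50.7  52. ] slope [-0.001  0.001]
top 2028 red n 21.0 x [-39.7  44. ] y [-50.9  51.9] slope [-0.002  0.001]
```

View pics/final.png

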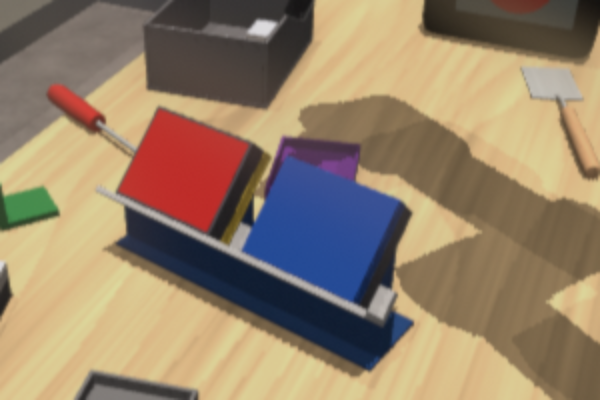

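The tin lies flat against rails and lip within about 2 mm of where it started. Its red underside is up, the lid is shut, and the blue tin hasn't moved.

```bash
python3 -c "
from rig import env
print(env.close_job())"
```

```text
the job is handed in; nothing more can be done
None
```

The yellow-lidded tin now lies lid-down in its own bay, red underside up and lid shut, about 2 mm from where it began; the blue tin was left alone, and the job was handed in at about 14 s with no verdict returned.

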